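Swap collet chucks at the treating station, then degrease and oil

TASK

The dark-nutted collet chuck on the station's green pad is finished: stand it upright in the free corner of the blue stock tray, then take the brass-nutted chuck from the tray, stand it shank up in the middle of the pad and let go. With it standing there, press the spray can's white nozzle cap fully down for a moment and let it spring back, then press the oil bottle's black pump head down to its stop and let it come up again, leaving the chuck on the pad. Do not work the can or the pump unless the brass-nutted chuck stands on the pad, and leave the other two holders and the yellow case upright where they are.

Things in the scene. Friction and masses are not known exactly. Their poses are not given: they have to be found in the camera images.
- chuck: The part to treat: loose steel collet chuck standing nut down, 105 mm tall, about 0.45 kg. Knurled brass nut (46 mm diameter, bottom 22 mm), steel collar (40 mm diameter, 22 to 45 mm up), plain steel shank (20 mm diameter, 45 to 105 mm up), all on one vertical axis; grip it by the shank. Origin: centre of its underside, z up along the shank.
- station: Treating station, fixed, any yaw, to the left or right: aluminium drip tray (x -70 to 100 mm, y -135 to 135 mm, rim 12 mm high). Origin: on the bench under the pad's centre, z up. Red spray can (50 mm diameter) stands fixed at y = +95 mm, amber oil bottle (54 mm diameter, 118 mm tall without its head) at y = -95 mm, both at x = 0, each in a 60 mm clamp ring.
- guard (a point): Middle of the top edge of the station's clear upright splash guard in its yellow frame: fixed, 10 mm thick, 204 mm wide along the station's y, 184 mm high, standing 92 mm from the pad's centre at the station's +x. Axes as the station's.
- pad (a point): Centre of the top face of the station's round green pad, 68 mm diameter, 30 mm above the bench, midway between can and bottle. Axes as the station's.
- cap_top (a point): Centre of the top face of the white nozzle cap (28 mm diameter, 14 mm high) on the spray can, 154 mm above the bench when up; moves down with the cap.
- cap (a joint): Travel of the nozzle cap in m: 0 up, 0.006 fully down. Sprung: starts to move at about 4 N straight down, 10 N at its stop; returns when released.
- pump_top (a point): Centre of the top face of the black pump head (34 mm diameter, 12 mm high, on a thin white stem) of the oil bottle, 160 mm above the bench when up; moves down with the head. A thin spout reaches 46 mm from the head's axis towards the pad.
- pump (a joint): Travel of the pump head in m: 0 up, 0.018 at its stop. Sprung: starts to move at about 4.5 N straight down, 10 N at its stop; returns when released.
- rack: Blue open stock tray, fixed, 200 x 200 mm, walls 22 mm high and 4 mm thick, floor 4 mm thick; any yaw, across the bench from the station. Origin: centre of its underside. Its places form a square at x, y = +-40 mm (+-6 mm) in its frame; three hold the brass-nutted chuck, arbor and sleeve in any order, the fourth, at x = y = +40 mm, is free.
- dark_chuck: The finished part: loose collet chuck of the same shape, size and weight as the brass-nutted one but with black-grey nut and collar. Stands nut down on the green pad at the start. Origin: centre of its underside, z up along the shank.
- arbor: Bystander in the stock tray: loose dark steel taper arbor, 44 mm diameter flange 40 mm high, tapering above it, 125 mm tall. Origin: centre of its underside.
- sleeve: Bystander in the stock tray: loose pale aluminium sleeve, 42 mm diameter, 82 mm tall. Origin: centre of its underside.
- case: Bystander beside the station's open side: loose yellow plastic insert case lying on the bench, 45 x 75 x 30 mm. Origin: centre of its underside.
Mind the look-alikes: they are no part of the job. Leave any brown, orange or pink look-alike of the chuck alone.

How it is judged (in metres and radians):
On the way, in this order (a step that is already met when the one before it is completed fails the run):
1. the finished dark-nutted chuck stands upright in the stock tray, released (x of dark_chuck in the frame of rack between -0.075 and 0.075 m and y of dark_chuck in the frame of rack between -0.075 and 0.075 m and z of dark_chuck in the frame of rack below 0.01 m and angle between dark_chuck's own z axis and vertical below 0.12 rad and contact force between the fingers and dark_chuck below 0.3 N and linear speed of dark_chuck below 0.02 m/s), for 0.2 s.
2. the brass-nutted chuck stands upright on the pad, released (horizontal distance between chuck and pad below 0.015 m and z of chuck in the frame of pad between -0.006 and 0.006 m and angle between chuck's own z axis and vertical below 0.12 rad and contact force between the fingers and chuck below 0.3 N and linear speed of chuck below 0.02 m/s), for 0.2 s.
3. the nozzle cap is pressed fully down with the chuck on the pad (value of joint cap above 0.0048 m and horizontal distance between chuck and pad below 0.015 m and z of chuck in the frame of pad between -0.006 and 0.006 m and angle between chuck's own z axis and vertical below 0.12 rad), for 0.05 s.
4. the nozzle cap has sprung back up (value of joint cap below 0.001 m), for 0.05 s.
5. the pump head is pressed to its stop with the chuck on the pad (value of joint pump above 0.016 m and horizontal distance between chuck and pad below 0.015 m and z of chuck in the frame of pad between -0.006 and 0.006 m and angle between chuck's own z axis and vertical below 0.12 rad), for 0.05 s.
At the end, for the whole second after the job is handed in: Brass-nutted chuck at rest, upright (0.12 rad), on the pad within 15 mm of its centre; dark-nutted chuck at rest, upright (0.12 rad), on the tray floor; nozzle cap up (1 mm), pump head up (2 mm); arbor, sleeve and case within 15 mm of where they were (horizontal distance between chuck and pad below 0.015 m and z of chuck in the frame of pad between -0.006 and 0.006 m and angle between each of chuck, dark_chuck's own z axis and vertical below 0.12 rad and x of dark_chuck in the frame of rack between -0.075 and 0.075 m and y of dark_chuck in the frame of rack between -0.075 and 0.075 m and z of dark_chuck in the frame of rack below 0.01 m and linear speed of each of dark_chuck, chuck below 0.02 m/s and value of joint cap below 0.001 m and value of joint pump below 0.002 m and distance of each of arbor, sleeve, case from where it was at the start of the episode below 0.015 m); the robot touches nothing.
It fails at once if the can is sprayed or the oil pumped while the chuck is not standing on the pad ((value of joint cap above 0.003 m or value of joint pump above 0.006 m) and not (horizontal distance between chuck and pad below 0.015 m and z of chuck in the frame of pad between -0.006 and 0.006 m and angle between chuck's own z axis and vertical below 0.12 rad)).
It fails at once if the tall arbor is moved more than 15 mm or tipped (distance of arbor from where it was at the start of the episode above 0.015 m or angle between arbor's own z axis and vertical above 0.25 rad).
It fails at once if the sleeve is moved more than 15 mm or tipped (distance of sleeve from where it was at the start of the episode above 0.015 m or angle between sleeve's own z axis and vertical above 0.25 rad).
It fails at once if the insert case is moved more than 15 mm or tipped (distance of case from where it was at the start of the episode above 0.015 m or angle between case's own z axis and vertical above 0.25 rad).
It also fails if it takes over 67 s, if anything falls off the work surface, if the arm or the gripper's body presses on something with over 40 N, if the wrist force passes 120 N, or if a joint passes its speed limit or range.

ROBOT

A 6-joint arm with a two-finger parallel gripper is mounted at the origin on the work surface. World frame = base frame: x ahead of the robot, y to its left, z up, the work surface at z = 0. Lengths are in mm, angles in degrees, forces in N, time in s.
With the tool pointing down it reaches from about 325 to 900 mm from the base axis. Payload 6.1 kg.
Tool frame: the origin (TCP) lies at the centre of the arm's flange, where the gripper is bolted on; the fingertips stand 173 mm ahead of it and the grasp point (between the pads) lies 155 mm ahead of it; y points along the fingers, x is the direction in which the jaws open and shut, and the axes are right-handed (so a half turn about y gives the same grasp; the last joint's range is limited). The gripper opens to 85 mm and grips with 20 to 120 N. Pads are 22 mm wide; open, the fingers measure 114 mm over their backs; the gripper's body (76 mm by 85 mm) begins 54 mm behind the grasp point. The pads swing forward as they close: fully open they stand 13 mm farther back than shut.
Start: joints at [63.994, 12.628, 87.462, -0, 79.91, -7.225], TCP at [201.224, 591.715, 404.7] pointing down, gripper open.
Joint ranges: [-170.65, 170.65], [-52.31, 119.04], [5.05, 147.46], [-71.25, 251.25], [11.57, 151.72], [-153.62, 153.62]. Speed limits (degrees/s): [147.25, 147.25, 172.46, 180, 180, 180].

INTERFACE

Orientations are given as a 3x3 rotation matrix whose columns are the frame's x, y, z axes.
In Python, from cell import telemetry, grab_frame, ticket gives the robot as it stands.
- The arm moves only by the tool send_rows, never from a script. Its argument "targets" is a list that holds one entry, the list of rows, each a list of 7 numbers: the opening, from 0 (shut) to 1 (fully open), then the shift along the tool's x, y, z in m, then the turn, a rotation vector about the tool's x, y, z in degrees. A call has 1 to 8 rows; each row is the pose to reach, as a shift and turn from the pose measured when the call began, along the tool's axes at that moment; what a row does not reach only later rows make up. A row lasts 1/8 s, in which the tool goes at most 62.5 mm and 10.7 degrees, less where a joint would pass 70% of its speed; a pose out of reach is approached as far as the arm can. A call with a gripper value outside its range is refused whole. The fingers move at their own pace and stop on an object; "newtons" is the grip in N (left out, the last holds). Time passes only in rows, so rows that repeat a pose let the fingers close. It gives the time, the measured TCP pose, the force and the opening at its end, in the units of the state.
- telemetry.sense(): the state, without advancing time (a new reading comes with each control period).
- grab_frame(name): name is "scene" or "top" or "wrist"; returns a dict with "image" (420x560x3 uint8, blue, green, red), "z_map" (420x560 float32, mm along the optical axis (not along the pixel's ray), 0 where there is no reading), "camera_matrix" (3x3 intrinsics, pixels), "rvec" (rotation vector, rad) and "tvec" (3), from world to camera coordinates, as OpenCV has them; the wrist camera has in their place "hand_eye" (4x4, takes a point from camera to tool coordinates, whose origin is the TCP and whose axes are the tool frame's). Camera axes: x right, y down, z forward; pixel columns grow to the right and rows downward; lengths in mm; the calibration is good to about 2 mm. A picture is of the moment at which its call begins: read the wrist's pose just before it.
- ticket.close_job(): hands the job in, once; it reports no verdict.
The state is a dict: "t": time; "joint_positions": joint angles; "joint_vel": joint speeds; "tau": joint torques, N m; "tool_pos": TCP position; "ee_rot": TCP orientation; "ft_force": force on the tool from outside, world axes, zero at the start; "moment": the same for the moment, N m; "grip_width": opening from 0.0 (shut) to 1.0 (fully open).
Only numpy, scipy, OpenCV 4.12 (cv2) and the standard library are available. Lean on these libraries where they do the work, as an engineer would, in place of code of your own. Each camera call takes 0.05 s, during which the arm holds its last target.

## Working session

There is one attempt and no reset: what is moved stays moved. The work goes in short steps, Python scripts to look and compute and a tool call to move; the robot and the scene stay as the last step left them, time stands still between calls to the robot, and variables do not carry over. Pictures are saved under pics/ and viewed, and the job is handed in when it is done.

Besides the shell and the picture viewer there is one more tool, called after "Emit:" as name(argument=value, ...), one argument or row to a line, values as JSON. send_rows: Moves the arm, as the interface text tells. Its arguments: {"type":"object","properties":{"targets":{"type":"array"},"newtons":{"type":"number"}},"required":["targets"]}

```bash
mkdir -p pics; ls
cat > h.py <<'E'
import numpy as np,cv2
from cell import telemetry,grab_frame,ticket
def shot(name,fn):
    s=telemetry.sense(); f=grab_frame(name); cv2.imwrite('pics/'+fn+'.png',f['image']); 
    if name=='wrist':
        T=np.eye(4);T[:3,:3]=np.array(s['ee_rot']).reshape(3,3);T[:3,3]=s['tool_pos']
        W=T@np.array(f['hand_eye'])
    else:
        R=cv2.Rodrigues(np.array(f['rvec'],float))[0];W=np.eye(4);W[:3,:3]=R.T;W[:3,3]=-R.T@np.array(f['tvec'],float).ravel()
    np.savez('pics/'+fn+'.npz',img=f['image'],z=f['z_map'],K=f['camera_matrix'],W=W)
    return s
def load(fn):
    d=np.load('pics/'+fn+'.npz');return d['img'],d['z'],d['K'],d['W']
def cloud(fn):
    img,z,K,W=load(fn);v,u=np.mgrid[:z.shape[0],:z.shape[1]]
    P=np.stack([(u-K[0,2])/K[0,0]*z,(v-K[1,2])/K[1,1]*z,z],-1)
    X=P@W[:3,:3].T+W[:3,3];X[z<=0]=np.nan
    return img,X
def ray(fn,u,v,h):
    img,z,K,W=load(fn);d=W[:3,:3]@np.array([(u-K[0,2])/K[0,0],(v-K[1,2])/K[1,1],1]);c=W[:3,3]
    return c+d*(h-c[2])/d[2]
E
python3 - <<'E'
from h import *
s=shot('scene','s0');shot('top','t0');shot('wrist','w0')
print(s)
for f in ['s0','t0','w0']:
    print(load(f)[3].round(3).tolist())
E
```

```text
pics
{'t': 0.0, 'joint_positions': array([ 6.39934297e+01,  1.26756160e+01,  8.75252000e+01, -2.29323185e-03,
        7.99095494e+01, -7.22430734e+00]), 'joint_vel': array([-0.02964575, -0.03106354,  0.09468137, -0.01709963,  0.06037712,
        0.00056761]), 'tau': array([ 3.97277327e-04, -4.96911299e+01, -3.89388621e+01, -4.98605539e-05,
        1.12306720e-02, -7.14429817e-06]), 'tool_pos': array([201.11812212, 591.47682566, 403.60008285]), 'ee_rot': array([[ 3.21965176e-01, -8.09190550e-04, -9.46751166e-01],
       [ 9.46749573e-01, -1.74847302e-03,  3.21966129e-01],
       [-1.91590082e-03, -9.99998144e-01,  2.03153384e-04]]), 'ft_force': array([ 0.31618177,  0.44230006, -0.2549613 ]), 'moment': array([ 0.05370986,  0.03854526, -0.00498253]), 'grip_width': 0.9997329438013852}
[[-0.696, 0.624, -0.356, 866.297], [0.718, 0.6, -0.353, 314.683], [-0.006, -0.501, -0.865, 911.334], [0.0, 0.0, 0.0, 1.0]]
[[-0.001, -0.99, 0.144, 363.96], [-1.0, -0.0, -0.007, -9.783], [0.007, -0.144, -0.99, 1259.8], [0.0, 0.0, 0.0, 1.0]]
[[0.322, 0.903, 0.285, 127.131], [0.947, -0.306, -0.1, 615.989], [-0.003, 0.302, -0.953, 374.093], [0.0, 0.0, 0.0, 1.0]]
```

View pics/s0.png

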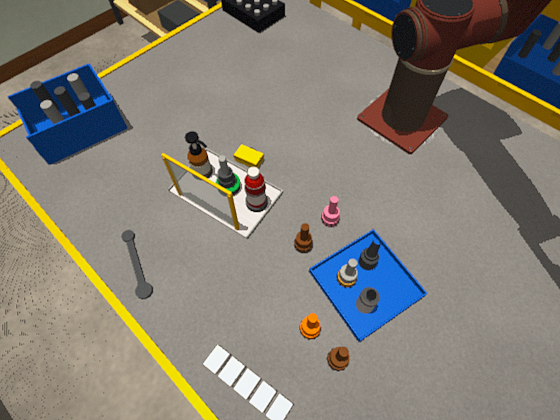

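View pics/t0.png

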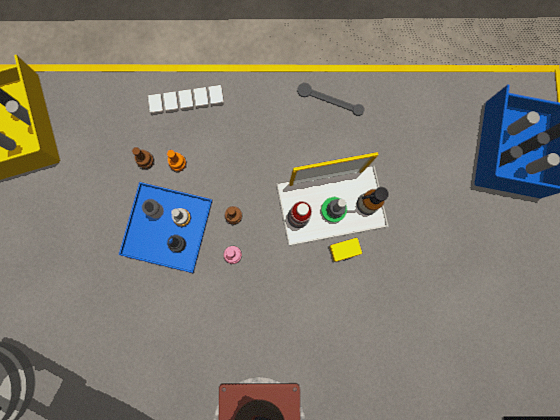

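View pics/w0.png

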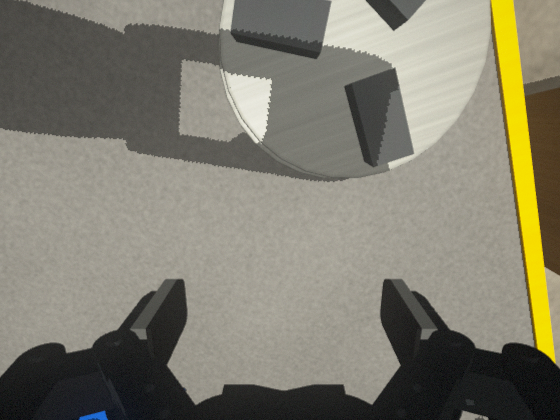

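Run:
```python
from h import *
for f,n in(('t0',3),('s0',3)):
    img=cv2.imread(f'pics/{f}.png')
    boxes={'t0':[(110,140,140,140),(265,145,135,120)],'s0':[(290,190,150,160),(150,120,150,125)]}[f]
    for i,(x,y,w,h) in enumerate(boxes):
        cv2.imwrite(f'pics/{f}c{i}.png',cv2.resize(img[y:y+h,x:x+w],None,fx=4,fy=4,interpolation=cv2.INTER_CUBIC))
img,X=cloud('t0');hsv=cv2.cvtColor(img,cv2.COLOR_BGR2HSV)
z=X[...,2]
def show(nm,m):
    n,l,st,c=cv2.connectedComponentsWithStats(m.astype(np.uint8))
    for i in range(1,n):
        if st[i,4]>8:
            P=X[l==i];print(nm,c[i].round(1),st[i,4],np.nanmedian(P,0).round(1),np.nanmin(P,0).round(0),np.nanmax(P,0).round(0))
for lo,hi in((22,60),(60,100),(100,112),(112,130),(130,200)):
    m=(z>lo)&(z<hi)
    m[:, :110]=0;m[:,400:]=0;m[:140]=0;m[280:]=0
    show((lo,hi),m)
```

```text
(22, 60) [144.4 158.9] 168 [677.7 300.4  43.6] [665. 287.  22.] [704. 327.  60.]
(22, 60) [176.9 161.8] 157 [670.5 214.3  43.3] [656. 198.  22.] [698. 241.  59.]
(22, 60) [327.  175.1] 212 [ 636.7 -178.2   42.1] [ 615. -281.   22.] [655. -81.  60.]
(22, 60) [363.8 206.1] 82 [ 550.3 -270.9   40.3] [ 537. -299.   22.] [ 586. -263.   60.]
(22, 60) [331.7 210.6] 296 [ 537.6 -186.7   30.4] [ 516. -232.   22.] [ 580. -166.   58.]
(22, 60) [158.  211.3] 60 [538.  259.3  40.2] [528. 255.  22.] [567. 283.  59.]
(22, 60) [233.8 215.2] 146 [527.   62.2  43.6] [514.  47.  22.] [554.  88.  59.]
(22, 60) [182.3 217. ] 174 [521.6 196.4  46.7] [506. 182.  22.] [551. 224.  60.]
(22, 60) [294.8 221.7] 49 [511.1 -89.6  26. ] [ 503. -124.   22.] [535. -77.  59.]
(22, 60) [177.6 243.4] 145 [454.2 204.9  46.3] [437. 193.  24.] [480. 235.  60.]
(22, 60) [346. 249.] 510 [ 442.5 -226.9   29.5] [ 412. -269.   23.] [ 474. -186.   36.]
(22, 60) [233.  254.3] 154 [426.3  64.   44.1] [409.  47.  22.] [450.  88.  56.]
(22, 60) [166.5 265.1] 10 [401.6 239.6  22.7] [399. 231.  22.] [404. 249.  27.]
(60, 100) [140.5 
[... 2128 characters left out ...]
75.4 200. ] 28 [ 557.4 -286.3  114.2] [ 552. -302.  112.] [ 565. -276.  118.]
(112, 130) [301.1 211.6] 189 [ 523.6 -101.3  121.8] [ 506. -131.  112.] [555. -81. 130.]
(112, 130) [338.6 205.5] 12 [ 541.5 -194.6  119. ] [ 539. -204.  113.] [ 552. -191.  125.]
(112, 130) [172.  241.3] 13 [454.  207.2 118. ] [449. 205. 113.] [465. 217. 128.]
(130, 200) [334.6 163. ] 616 [ 638.1 -180.3  178.4] [ 615. -282.  130.] [661. -80. 189.]
(130, 200) [378.4 194. ] 202 [ 563.2 -287.   158.5] [ 550. -307.  147.] [ 582. -247.  166.]
(130, 200) [341.5 202.4] 53 [ 548.7 -200.7  135. ] [ 539. -209.  131.] [ 557. -192.  139.]
(130, 200) [302.2 209.3] 144 [ 529.  -103.2  152.7] [ 516. -120.  130.] [547. -88. 158.]
```

Run:
```python
from h import *
import cv2
a=[cv2.imread(f'pics/{n}.png') for n in('t0c0','t0c1')]
print([x.shape for x in a])
h=480
cv2.imwrite('pics/m1.png',cv2.resize(np.hstack([cv2.resize(x,(int(x.shape[1]*h/x.shape[0]),h)) for x in a]),(800,380)))
a=[cv2.imread(f'pics/{n}.png') for n in('s0c0','s0c1')]
cv2.imwrite('pics/m2.png',cv2.resize(np.hstack([cv2.resize(x,(int(x.shape[1]*h/x.shape[0]),h)) for x in a]),(800,380)))
```

```text
[(560, 560, 3), (480, 540, 3)]
```

View pics/m1.png

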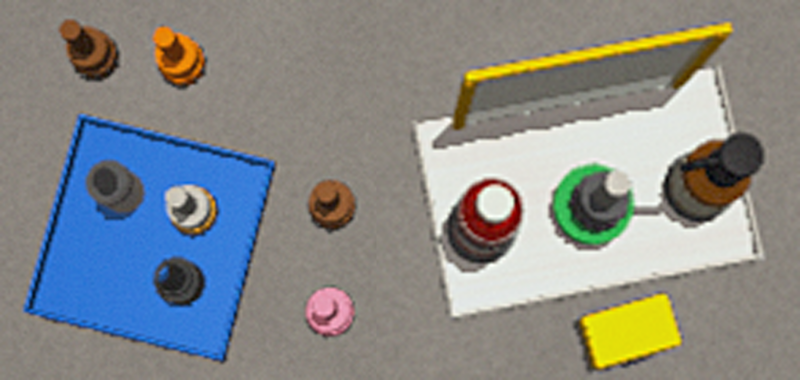

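View pics/m2.png

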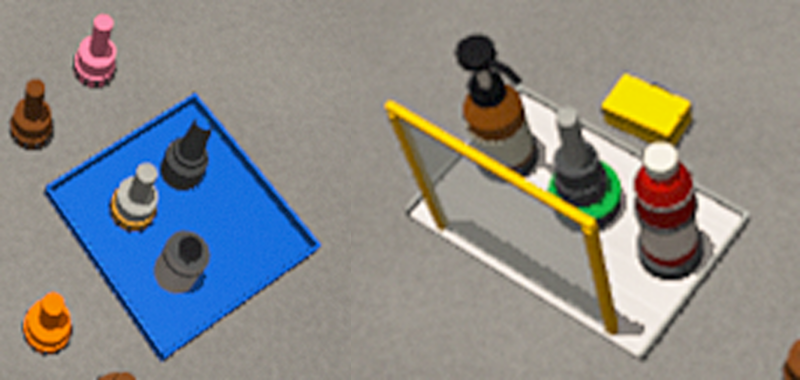

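```bash
cat > meas.py <<'E'
from h import *
def face(f,box,hs,zr):
    img,X=cloud(f);hsv=cv2.cvtColor(img,cv2.COLOR_BGR2HSV);z=X[...,2]
    m=(z>zr[0])&(z<zr[1])
    n,l,st,c=cv2.connectedComponentsWithStats(m.astype(np.uint8))
    x,y=box
    best=min(range(1,n),key=lambda i:np.hypot(*(c[i]-[x,y]))+ (1000 if st[i,4]<5 else 0))
    return c[best],st[best,4],np.nanmedian(X[l==best],0)
E
python3 - <<'E'
from meas import *
tgt={'dark':(135,(341.5,202.4),(228,160)),'brass':(109,(175.6,212),(352,262)),'cap':(154,(302,208),(254,173)),'pump':(160,(379,193),(192,137)),
'sleeve':(86,(150,206),(372,292)),'arbor':(129,(171,241),(375,238))}
for k,(h,a,b) in tgt.items():
    o=[]
    for f,p in(('t0',a),('s0',b)):
        c,n,X=face(f,p,None,(h-5,h+5)); 
        o.append((c.round(1).tolist(),int(n),X.round(1).tolist(),ray(f,*c,h).round(1)[:2].tolist()))
    print(k,*o,sep='\n   ')
# pad (green), station tray, rack outline, case
for f in('t0','s0'):
    img,X=cloud(f);hsv=cv2.cvtColor(img,cv2.COLOR_BGR2HSV);z=X[...,2]
    m=cv2.inRange(hsv,(50,120,60),(75,255,255))>0
    c=np.array(np.nonzero(m))[::-1].T
    hull=cv2.convexHull(c.astype(np.int32))
    P=np.array([ray(f,u,v,30)[:2] for u,v in hull[:,0]]);print('pad',f,len(c),cv2.minEnclosingCircle(P.astype(np.float32)))
    m=cv2.inRange(hsv,(100,120,60),(125,255,255));
    n,l,st,cc=cv2.connectedComponentsWithStats(m)
    i=min(range(1,n),key=lambda i:np.hypot(*(cc[i]-({'t0':(167,228),'s0':(366,285)}[f])))+(1000 if st[i,4]<500 else 0))
    c=np.array(np.nonzero(l==i))[::-1].T
    P=np.array([ray(f,u,v,22)[:2] for u,v in cv2.convexHull(c.astype(np.int32))[:,0]]).astype(np.float32)
    r=cv2.minAreaRect(P);print('rack',f,r,cv2.boxPoints(r).round(0).tolist())
E
```

```text
dark
   ([341.5, 202.4], 53, [548.7, -200.7, 135.0], [548.2, -200.3])
   ([221.2, 158.7], 44, [551.5, -199.9, 134.4], [551.8, -199.9])
brass
   ([175.5, 211.9], 52, [528.3, 204.4, 108.5], [528.7, 204.5])
   ([351.9, 263.0], 66, [531.5, 204.6, 107.8], [532.0, 204.6])
cap
   ([302.9, 208.6], 105, [529.3, -105.3, 153.7], [530.1, -105.1])
   ([252.7, 172.0], 91, [533.8, -104.4, 153.1], [533.9, -103.8])
pump
   ([379.6, 193.7], 177, [564.5, -289.2, 159.0], [565.0, -286.8])
   ([191.6, 137.4], 132, [567.7, -288.4, 158.7], [569.2, -286.5])
sleeve
   ([148.5, 205.5], 56, [548.1, 276.7, 85.9], [548.2, 276.7])
   ([370.6, 294.3], 80, [550.4, 276.1, 85.9], [550.7, 276.1])
arbor
   ([300.7, 212.3], 89, [522.6, -97.8, 129.0], [524.7, -101.7])
   ([375.1, 244.0], 7, [468.7, 215.6, 125.3], [469.9, 216.2])
pad t0 202 ((547.0021362304688, -196.85546875), 33.10663986206055)
rack t0 ((502.25054931640625, 246.04718017578125), (200.40762329101562, 200.3101806640625), 76.3831558227539) [[381.0, 172.0], [576.0, 125.0], [623.0, 320.0], [429.0, 367.0]]
pad s0 112 ((550.2013549804688, -195.88771057128906), 33.4092903137207)
rack s0 ((507.4504089355469, 245.6175537109375), (200.6618194580078, 203.9618682861328), 76.33505249023438) [[385.0, 172.0], [583.0, 124.0], [630.0, 319.0], [432.0, 367.0]]
```

Emit:
send_rows(
  targets=[
    [[1, -0.042, -0.002, -0.039, 0, 4, 0], [1, -0.085, -0.004, -0.078, 0, 8, 0], [1, -0.127, -0.006, -0.117, 0, 12, 0], [1, -0.17, -0.008, -0.156, 0, 16, 0], [1, -0.212, -0.01, -0.195, 0, 20, 0], [1, -0.255, -0.012, -0.234, 0, 24, 0], [1, -0.297, -0.014, -0.273, 0, 28, 0], [1, -0.34, -0.016, -0.312, 0, 32, 0]],
  ],
)

```text
t: 1.15
tool_pos: [387.3, 167.5, 420.4]
ee_rot: [[0.776, -0.0, -0.631], [0.631, -0.001, 0.776], [-0.001, -1.0, -0.001]]
ft_force: [1.2, 0.2, 0.1]
grip_width: 1.0
```

Emit:
send_rows(
  targets=[
    [[1, -0.015, 0, -0.055, 0, 4, 0], [1, -0.03, 0, -0.11, 0, 8, 0], [1, -0.045, 0, -0.166, 0, 12, 0], [1, -0.061, 0, -0.221, 0, 16, 0], [1, -0.076, 0, -0.276, 0, 20, 0], [1, -0.091, 0, -0.332, 0, 24, 0], [0.7, -0.106, 0, -0.387, 0, 28.2, 0], [0.7, -0.106, 0, -0.387, 0, 28.2, 0]],
  ],
)

```text
t: 2.15
tool_pos: [549.6, -203.1, 419.4]
ee_rot: [[0.983, -0.002, -0.185], [0.185, -0.001, 0.983], [-0.002, -1.0, -0.001]]
ft_force: [-0.3, 0.1, 0.5]
grip_width: 0.702
```

Run:
```python
from h import *
s=shot('wrist','w1');print(s['t'],s['tool_pos'],s['ee_rot'],s['grip_width'],s['joint_positions'])
```

```text
2.15 [ 549.58248166 -203.06393208  419.38094854] [[ 9.82795319e-01 -1.73111659e-03 -1.84689912e-01]
 [ 1.84688286e-01 -1.05770722e-03  9.82796580e-01]
 [-1.89668332e-03 -9.99997942e-01 -7.19792750e-04]] 0.7023993232143243 [-27.96065033   6.79439157  92.47406779  -0.10133902  80.79074838
 -38.5873981 ]
```

View pics/w1.png

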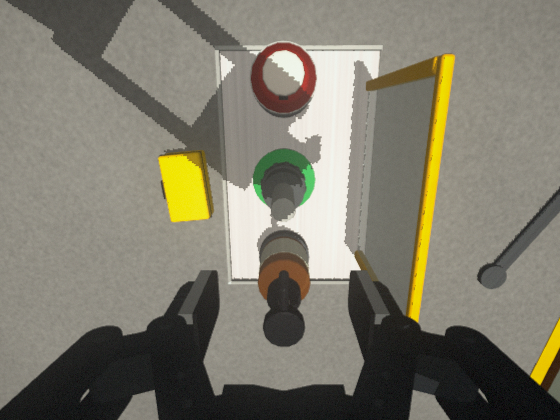

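Run:
```python
from meas import *
img,X=cloud('w1')
for k,h,p in(('dark',135,(283,210)),('cap',154,(284,70)),('pump',160,(284,325))):
    c,n,x=face('w1',p,None,(h-6,h+6));print(k,c.round(1),n,x.round(1),ray('w1',*c,h).round(1))
hsv=cv2.cvtColor(img,cv2.COLOR_BGR2HSV)
m=cv2.inRange(hsv,(50,120,60),(75,255,255));c=np.array(np.nonzero(m))[::-1].T.astype(np.int32)
P=np.array([ray('w1',u,v,30)[:2] for u,v in cv2.convexHull(c)[:,0]]);print('pad',cv2.minEnclosingCircle(P.astype(np.float32)))
```

```text
dark [282.8 208.3] 513 [ 547.2 -199.4  136.1] [ 547.2 -199.8  135. ]
cap [283.3  73. ] 1560 [ 529.9 -104.8  155.1] [ 529.7 -104.8  154. ]
pump [283.6 320.9] 1595 [ 562.6 -285.5  160.9] [ 563.8 -284.1  160. ]
pad ((547.294921875, -198.28616333007812), 33.046566009521484)
```

Emit:
send_rows(
  targets=[
    [[0.7, -0.0014, 0.04, 0.0037, 0, 0, 0], [0.7, -0.0014, 0.08, 0.0037, 0, 0, 0], [0.7, -0.0014, 0.12, 0.0037, 0, 0, 0], [0.7, -0.0014, 0.146, 0.0037, 0, 0, 0], [0.6, -0.0014, 0.146, 0.0037, 0, 0, 0], [0, -0.0014, 0.146, 0.0037, 0, 0, 0], [0, -0.0014, 0.146, 0.0037, 0, 0, 0], [0, -0.0014, 0.146, 0.0037, 0, 0, 0]],
  ],
  newtons=50,
)

```text
t: 3.2
tool_pos: [547.5, -198.0, 275.9]
ee_rot: [[0.982, 0.001, -0.187], [0.187, -0.001, 0.982], [0.001, -1.0, -0.001]]
ft_force: [-1.4, 1.7, 7.0]
grip_width: 0.221
```

Run:
```python
from h import *
s=shot('wrist','w2');print(s['t'],s['tool_pos'],s['ft_force'],s['moment'],s['grip_width'])
```

```text
3.2 [ 547.51707939 -197.96266842  275.85516069] [-1.42232901  1.72244064  6.9784546 ] [ 0.31474429  0.19905898 -0.00930029] 0.22131965079434798
```

View pics/w2.png

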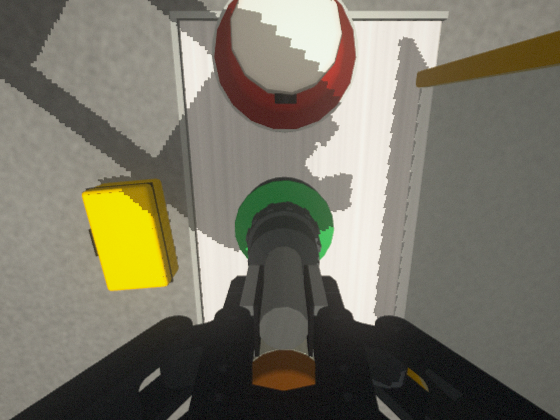

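Emit:
send_rows(
  targets=[
    [[0, 0, -0.04, 0, 0, 0, 0], [0, 0, -0.09, 0, 0, 0, 0], [0, 0, -0.14, 0, 0, 0, 0], [0, 0, -0.18, 0, 0, 0, 0], [0, 0.002, -0.18, 0.04, 0, -2, 0], [0, 0.004, -0.18, 0.09, 0, -4, 0], [0, 0.006, -0.18, 0.145, 0, -6, 0], [0, 0.008, -0.18, 0.2, 0, -8, 0]],
  ],
)

```text
t: 4.25
tool_pos: [517.0, 1.6, 455.1]
ee_rot: [[0.947, 0.0, -0.322], [0.322, -0.001, 0.947], [-0.0, -1.0, -0.001]]
ft_force: [1.8, 0.6, -4.2]
grip_width: 0.219
```

Emit:
send_rows(
  targets=[
    [[0, 0.009, 0, 0.05, 0, -2, 0], [0, 0.018, 0, 0.1, 0, -4, 0], [0, 0.028, 0, 0.155, 0, -6.5, 0], [0, 0.038, 0, 0.21, 0, -9, 0], [0, 0.047, 0, 0.26, 0, -11, 0], [0, 0.0538, 0, 0.295, 0, -12.6, 0], [0, 0.0538, 0, 0.295, 0, -12.6, 0], [0, 0.0538, 0.02, 0.295, 0, -12.6, 0]],
  ],
)

```text
t: 5.25
tool_pos: [473.2, 298.1, 435.5]
ee_rot: [[0.853, 0.003, -0.521], [0.521, -0.0, 0.853], [0.003, -1.0, -0.002]]
ft_force: [0.3, 0.1, -4.3]
grip_width: 0.219
```

Run:
```python
from h import *
s=shot('wrist','w3');print(s['t'],s['tool_pos'],s['ft_force'],s['ee_rot'],s['grip_width']); 
from meas import *
for f in('w3',):
    img,X=cloud(f);hsv=cv2.cvtColor(img,cv2.COLOR_BGR2HSV)
    m=cv2.inRange(hsv,(100,120,60),(125,255,255));c=np.array(np.nonzero(m))[::-1].T.astype(np.int32)
    P=np.array([ray(f,u,v,22)[:2] for u,v in cv2.convexHull(c)[:,0]]).astype(np.float32);r=cv2.minAreaRect(P);print('rack',r)
```

```text
5.25 [473.18371516 298.09514723 435.47544   ] [ 0.25967053  0.12856429 -4.30724342] [[ 8.53459724e-01  3.27427443e-03 -5.21148519e-01]
 [ 5.21151796e-01 -1.75896418e-04  8.53463985e-01]
 [ 2.70280714e-03 -9.99994624e-01 -1.85651451e-03]] 0.21850281399747318
rack ((502.2640686035156, 246.71719360351562), (199.94679260253906, 199.87075805664062), 76.3402099609375)
```

View pics/w3.png

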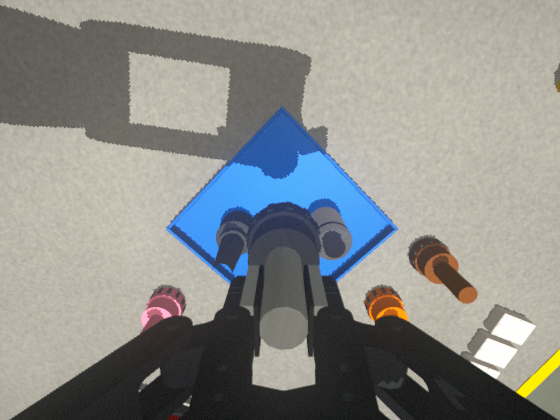

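Emit:
send_rows(
  targets=[
    [[0, 0, 0.045, 0, 0, 0, 0], [0, 0, 0.09, 0, 0, 0, 0], [0, 0, 0.135, 0, 0, 0, 0], [0, 0, 0.165, 0, 0, 0, 0], [0, 0, 0.178, 0, 0, 0, 0], [0, 0, 0.181, 0, 0, 0, 0], [0, 0, 0.181, 0, 0, 0, 0]],
  ],
)

```text
t: 6.18
tool_pos: [472.4, 296.4, 250.3]
ee_rot: [[0.854, -0.002, -0.52], [0.52, -0.002, 0.854], [-0.003, -1.0, -0.001]]
ft_force: [-0.1, 0.0, -4.6]
grip_width: 0.215
```

Emit:
send_rows(
  targets=[
    [[0, 0, 0.003, 0, 0, 0, 0], [0, 0, 0.005, 0, 0, 0, 0], [0, 0, 0.005, 0, 0, 0, 0]],
  ],
)

```text
t: 6.55
tool_pos: [473.1, 296.8, 249.9]
ee_rot: [[0.854, -0.0, -0.52], [0.52, -0.002, 0.854], [-0.001, -1.0, -0.002]]
ft_force: [-10.9, -5.5, 23.6]
grip_width: 0.213
```

Emit:
send_rows(
  targets=[
    [[0, 0, 0, 0, 0, 0, 0], [0, 0, 0, 0, 0, 0, 0], [0.5, 0, 0, 0, 0, 0, 0], [0.7, 0, 0, 0, 0, 0, 0], [0.7, 0, 0, 0, 0, 0, 0], [0.7, 0, 0, 0, 0, 0, 0]],
  ],
)

```text
t: 7.3
tool_pos: [473.2, 296.8, 249.9]
ee_rot: [[0.854, -0.0, -0.52], [0.52, -0.002, 0.854], [-0.001, -1.0, -0.002]]
ft_force: [0.3, 0.4, -0.5]
grip_width: 0.702
```

Run:
```python
from h import *
s=shot('wrist','w4');print(s['t'],s['tool_pos'],s['ft_force'],s['grip_width'])
shot('scene','s4')
img=cv2.imread('pics/s4.png')[190:350,290:440];cv2.imwrite('pics/s4c.png',cv2.resize(img,None,fx=3,fy=3))
```

```text
7.3 [473.1639763  296.77502394 249.93350065] [ 0.27048856  0.36114808 -0.49439507] 0.7016707444462004
```

View pics/w4.png

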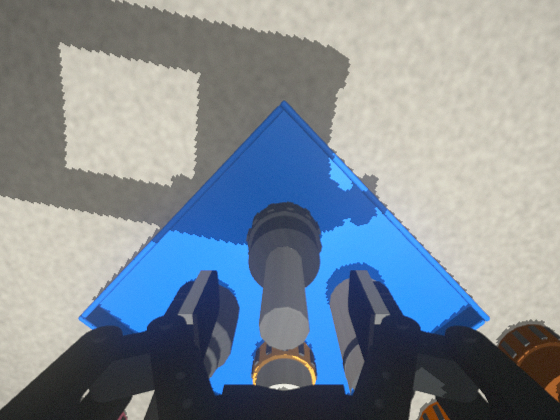

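View pics/s4c.png

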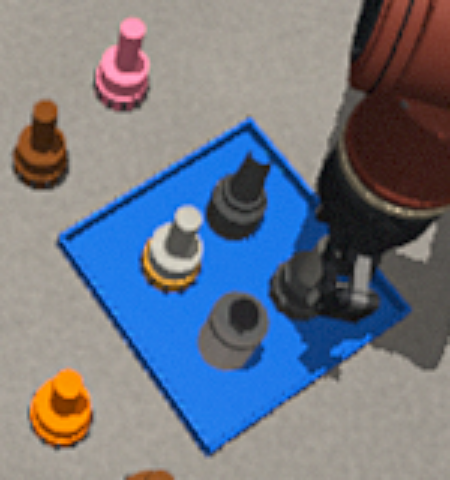

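Emit:
send_rows(
  targets=[
    [[0.7, 0, -0.05, 0, 0, 0, 0], [0.7, 0, -0.11, 0, 0, 0, 0], [0.7, 0, -0.16, 0, 0, 0, 0], [0.7, 0, -0.16, -0.05, 0, 0, 0], [0.7, 0, -0.16, -0.1, 0, 0, 0], [0.7, 0, -0.16, -0.108, 0, 0, 0], [0.7, 0, -0.16, -0.108, 0, 0, 0]],
  ],
)

```text
t: 8.28
tool_pos: [529.3, 204.5, 409.8]
ee_rot: [[0.855, -0.001, -0.519], [0.519, -0.002, 0.855], [-0.001, -1.0, -0.001]]
ft_force: [0.4, -0.2, 0.7]
grip_width: 0.7
```

Run:
```python
from meas import *
s=shot('wrist','w5');print(s['t'],s['tool_pos'],s['ft_force'],s['ee_rot'],s['grip_width'])
img,X=cloud('w5');m=(X[...,2]>103)&(X[...,2]<115)
n,l,st,c=cv2.connectedComponentsWithStats(m.astype(np.uint8))
for i in range(1,n):
    if st[i,4]>60: print(c[i],st[i,4],np.nanmedian(X[l==i],0).round(1),ray('w5',*c[i],109).round(1))
```

```text
8.275 [529.33350929 204.50003418 409.83142533] [ 0.36456822 -0.23739385  0.65219323] [[ 8.54984549e-01 -7.43892842e-04 -5.18652935e-01]
 [ 5.18651522e-01 -1.51327595e-03  8.54984391e-01]
 [-1.42088178e-03 -9.99998578e-01 -9.08006400e-04]] 0.6995472675646295
[283.92462312  71.00837521] 597 [473.9 294.1 110.1] [473.9 294.2 109. ]
[223.22772277 145.94059406] 101 [462.3 223.8 109. ] [461.2 222.4 109. ]
[507.35076253 195.40087146] 459 [683.7 309.4 105.9] [681.4 309.  109. ]
[284.11135857 204.62806236] 449 [527.4 206.5 110.1] [527.5 206.2 109. ]
[113.64054054 272.48918919] 370 [429.3  71.1 106.2] [429.9  73.3 109. ]
[434.70247934 272.25619835] 363 [677.  222.  106.1] [674.8 222.6 109. ]
[219.0797546  325.51533742] 163 [537.1  71.5 106.1] [536.5  73.3 109. ]
```

View pics/w5.png

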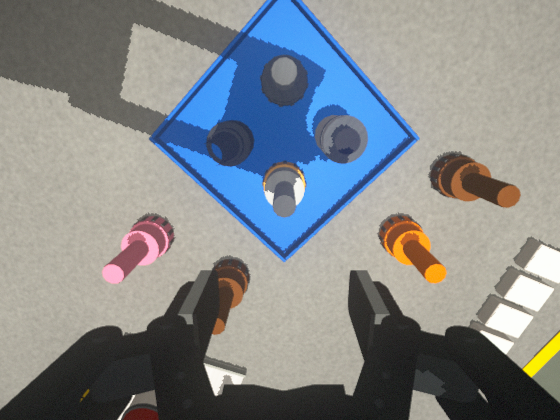

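Emit:
send_rows(
  targets=[
    [[0.5, 0, 0.03, 0.002, 0, 0, 0], [0.5, 0, 0.07, 0.002, 0, 0, 0], [0.5, 0, 0.11, 0.002, 0, 0, 0], [0.5, 0, 0.15, 0.002, 0, 0, 0], [0.5, 0, 0.16, 0.002, 0, 0, 0], [0, 0, 0.16, 0.002, 0, 0, 0], [0, 0, 0.16, 0.002, 0, 0, 0], [0, 0, 0.16, 0.002, 0, 0, 0]],
  ],
)

```text
t: 9.32
tool_pos: [528.2, 206.9, 251.0]
ee_rot: [[0.854, 0.001, -0.52], [0.52, -0.001, 0.854], [0.0, -1.0, -0.001]]
ft_force: [0.3, 0.2, -1.1]
grip_width: 0.219
```

Run:
```python
from h import *
s=shot('wrist','w6');print(s['t'],s['tool_pos'],s['ft_force'],s['ee_rot'],s['grip_width'])
```

```text
9.325 [528.16204945 206.87127188 251.00916097] [ 0.27293368  0.18194038 -1.11383781] [[ 8.54391179e-01  7.46643904e-04 -5.19629826e-01]
 [ 5.19630320e-01 -8.23733142e-04  8.54390807e-01]
 [ 2.09889379e-04 -9.99999382e-01 -1.09176914e-03]] 0.21923516671708165
```

View pics/w6.png

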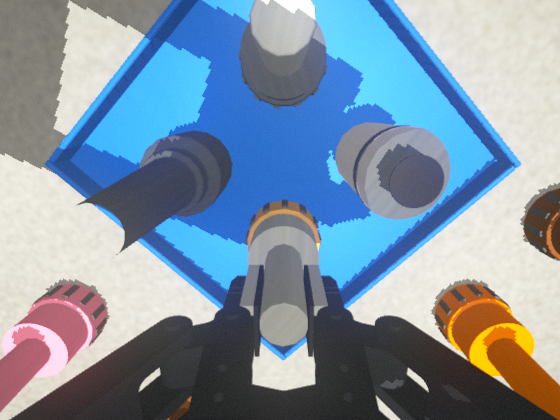

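Emit:
send_rows(
  targets=[
    [[0, 0, -0.045, 0, 0, 0, 0], [0, 0, -0.1, 0, 0, 0, 0], [0, 0, -0.155, 0, 0, 0, 0], [0, 0, -0.2, 0, 0, 0, 0], [0, -0.019, -0.2, -0.035, 0, 2, 0], [0, -0.043, -0.2, -0.079, 0, 4.5, 0], [0, -0.069, -0.2, -0.127, 0, 7, 0], [0, -0.095, -0.2, -0.175, 0, 10, 0]],
  ],
)

```text
t: 10.38
tool_pos: [537.3, 6.6, 451.1]
ee_rot: [[0.932, 0.001, -0.362], [0.362, -0.001, 0.932], [0.0, -1.0, -0.001]]
ft_force: [1.3, 0.0, -6.5]
grip_width: 0.216
```

Emit:
send_rows(
  targets=[
    [[0, -0.015, 0, -0.046, 0, 2.5, 0], [0, -0.031, 0, -0.094, 0, 5, 0], [0, -0.047, 0, -0.144, 0, 7.5, 0], [0, -0.06, 0, -0.182, 0, 9.7, 0], [0, -0.064, 0, -0.194, 0, 10.3, 0], [0, -0.064, 0, -0.194, 0, 10.3, 0], [0, -0.064, 0, -0.194, 0, 10.3, 0]],
  ],
)

```text
t: 11.25
tool_pos: [547.9, -196.3, 451.1]
ee_rot: [[0.982, 0.0, -0.191], [0.191, 0.0, 0.982], [0.0, -1.0, 0.0]]
ft_force: [1.3, -0.1, -5.6]
grip_width: 0.216
```

Run:
```python
from meas import *
s=shot('wrist','w7');print(s['t'],s['tool_pos'],s['ft_force'],s['ee_rot'],s['grip_width'])
img,X=cloud('w7')
c,n,x=face('w7',(284,70),None,(148,160));print('cap',c,n,x,ray('w7',*c,154))
hsv=cv2.cvtColor(img,cv2.COLOR_BGR2HSV)
m=cv2.inRange(hsv,(50,120,50),(75,255,255));c=np.array(np.nonzero(m))[::-1].T.astype(np.int32)
P=np.array([ray('w7',u,v,30)[:2] for u,v in cv2.convexHull(c)[:,0]]);print('pad',len(c),cv2.minEnclosingCircle(P.astype(np.float32)))
```

```text
11.25 [ 547.86561593 -196.32240586  451.10644102] [ 1.31793696 -0.05931859 -5.55712064] [[ 9.81629537e-01  4.05301168e-04 -1.90796456e-01]
 [ 1.90796402e-01  1.69518586e-04  9.81629617e-01]
 [ 4.30199176e-04 -9.99999903e-01  8.90744466e-05]] 0.21574980482383949
cap [283.68959587  88.00171969] 1163 [ 529.80892093 -104.71074373  154.987922  ] [ 529.657945   -104.75548467  154.        ]
pad 1590 ((546.9705200195312, -198.11868286132812), 33.11420822143555)
```

View pics/w7.png

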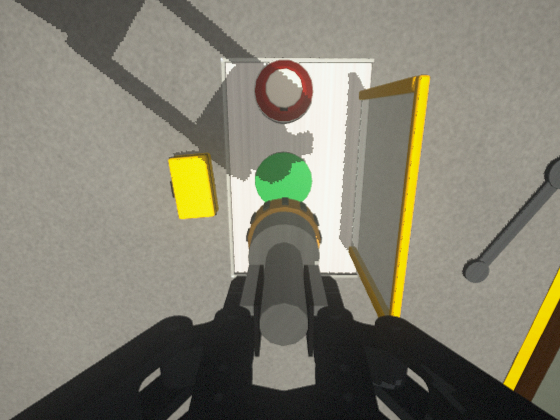

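Emit:
send_rows(
  targets=[
    [[0, 0, 0.045, -0.0015, 0, 0, 0], [0, 0, 0.09, -0.0015, 0, 0, 0], [0, 0, 0.13, -0.0015, 0, 0, 0], [0, 0, 0.155, -0.0015, 0, 0, 0], [0, 0, 0.167, -0.0015, 0, 0, 0], [0, 0, 0.169, -0.0015, 0, 0, 0], [0, 0, 0.169, -0.0015, 0, 0, 0]],
  ],
)

```text
t: 12.18
tool_pos: [549.0, -197.6, 283.7]
ee_rot: [[0.981, 0.003, -0.192], [0.192, -0.001, 0.981], [0.002, -1.0, -0.002]]
ft_force: [0.7, -0.3, -4.8]
grip_width: 0.22
```

Emit:
send_rows(
  targets=[
    [[0, -0.0013, 0.003, 0, 0, 0, 0], [0, -0.0013, 0.005, 0, 0, 0, 0], [0, -0.0013, 0.007, 0, 0, 0, 0], [0, -0.0013, 0.008, 0, 0, 0, 0], [0, -0.0013, 0.008, 0, 0, 0, 0]],
  ],
)

```text
t: 12.8
tool_pos: [548.1, -198.0, 277.4]
ee_rot: [[0.981, 0.004, -0.192], [0.192, -0.002, 0.981], [0.003, -1.0, -0.002]]
ft_force: [-2.9, 2.1, 4.2]
grip_width: 0.215
```

Emit:
send_rows(
  targets=[
    [[0, 0, 0, 0, 0, 0, 0], [0, 0, 0, 0, 0, 0, 0], [0.4, 0, 0, 0, 0, 0, 0], [0.6, 0, 0, 0, 0, 0, 0], [0.6, 0, 0, 0, 0, 0, 0], [0.6, 0, 0, 0, 0, 0, 0]],
  ],
)

```text
t: 13.55
tool_pos: [548.2, -198.1, 277.5]
ee_rot: [[0.981, 0.004, -0.192], [0.192, -0.002, 0.981], [0.004, -1.0, -0.003]]
ft_force: [-0.4, -0.6, -0.3]
grip_width: 0.597
```

Run:
```python
from meas import *
s=shot('wrist','w8');print(s['t'],s['tool_pos'],s['ft_force'],s['grip_width'])
```

```text
13.55 [ 548.1820969  -198.05962546  277.51487885] [-0.35666316 -0.58416666 -0.28621158] 0.5965889856429001
```

View pics/w8.png

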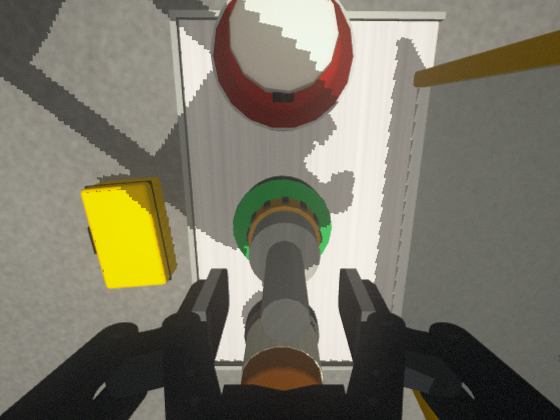

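Standing, released. Now straight up and look from above.

Emit:
send_rows(
  targets=[
    [[0.6, 0, -0.04, 0, 0, 0, 0], [0.6, 0, -0.09, 0, 0, 0, 0], [0.6, 0, -0.135, 0, 0, 0, 0], [0.2, 0, -0.145, 0, 0, 0, 0], [0, 0, -0.145, 0, 0, 0, 0], [0, 0, -0.145, 0, 0, 0, 0]],
  ],
)

```text
t: 14.35
tool_pos: [547.1, -197.6, 420.3]
ee_rot: [[0.981, 0.001, -0.192], [0.192, -0.0, 0.981], [0.001, -1.0, -0.0]]
ft_force: [0.9, -0.2, -0.1]
grip_width: 0.001
```

Run:
```python
from meas import *
s=shot('wrist','w9');print(s['t'],s['tool_pos'],s['ft_force'],s['ee_rot'],s['grip_width'])
img,X=cloud('w9')
for k,h,p in(('brass',135,(283,210)),('cap',154,(284,70)),('pump',160,(284,325))):
    c,n,x=face('w9',p,None,(h-6,h+6));print(k,c.round(1),n,x.round(1),ray('w9',*c,h).round(1))
hsv=cv2.cvtColor(img,cv2.COLOR_BGR2HSV)
m=cv2.inRange(hsv,(50,120,60),(75,255,255));c=np.array(np.nonzero(m))[::-1].T.astype(np.int32)
P=np.array([ray('w9',u,v,30)[:2] for u,v in cv2.convexHull(c)[:,0]]);print('pad',cv2.minEnclosingCircle(P.astype(np.float32)))
```

```text
14.35 [ 547.14906343 -197.57064227  420.28463127] [ 0.92589221 -0.1715974  -0.06005912] [[ 9.81459182e-01  1.01987346e-03 -1.91668552e-01]
 [ 1.91668920e-01 -2.75261817e-04  9.81459601e-01]
 [ 9.48205566e-04 -9.99999442e-01 -4.65636283e-04]] 0.0011371091381889306
brass [285.9 212.9] 493 [ 548.7 -197.3  136.1] [ 548.7 -197.6  135. ]
cap [285.1  83. ] 1509 [ 529.8 -104.8  155. ] [ 529.7 -104.8  154. ]
pump [411.9 194.8] 1719 [ 631.4 -157.9  160.2] [ 631.7 -160.1  160. ]
pad ((547.3408813476562, -198.36929321289062), 33.013797760009766)
```

View pics/w9.png

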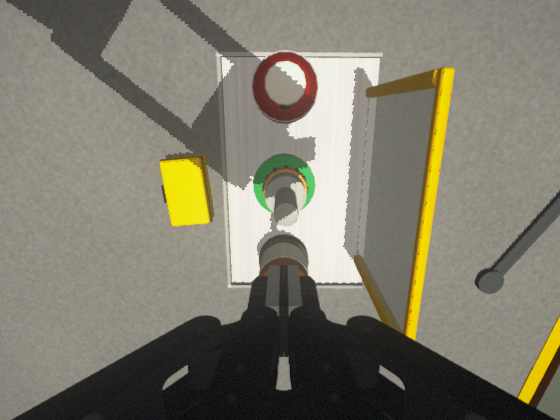

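Emit:
send_rows(
  targets=[
    [[0, 0.001, 0, 0.045, 0, 0, 0], [0, 0.0015, 0, 0.09, 0, 0, 0], [0, 0.0015, 0.02, 0.0943, 0, 0, 0], [0, 0.0015, 0.055, 0.0943, 0, 0, 0], [0, 0.0015, 0.078, 0.0943, 0, 0, 0], [0, 0.0015, 0.082, 0.0943, 0, 0, 0], [0, 0.0015, 0.082, 0.0943, 0, 0, 0]],
  ],
)

```text
t: 15.28
tool_pos: [530.6, -104.8, 337.8]
ee_rot: [[0.981, -0.0, -0.192], [0.192, 0.0, 0.981], [-0.0, -1.0, 0.0]]
ft_force: [-0.8, -0.2, -0.2]
grip_width: -0.0
```

Run:
```python
from meas import *
s=shot('wrist','w10');print(s['t'],s['tool_pos'],s['ft_force'],s['ee_rot'],s['grip_width'])
```

```text
15.275 [ 530.56214206 -104.76963388  337.7576628 ] [-0.82619066 -0.21176915 -0.15355672] [[ 9.81467425e-01 -3.43232205e-04 -1.91628742e-01]
 [ 1.91628843e-01  2.88107514e-04  9.81467424e-01]
 [-2.81661547e-04 -9.99999900e-01  3.48541330e-04]] -0.00016252023323181923
```

View pics/w10.png

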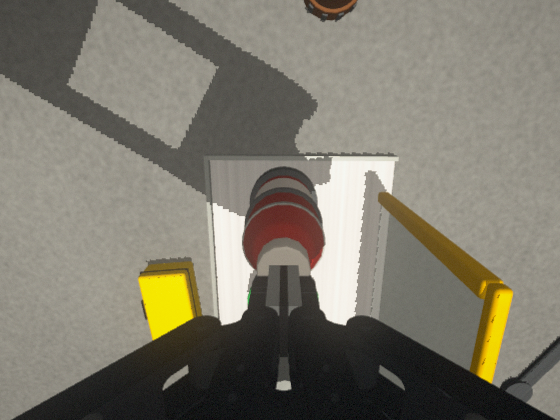

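Emit:
send_rows(
  targets=[
    [[0, 0, 0.005, 0, 0, 0, 0], [0, 0, 0.01, 0, 0, 0, 0], [0, 0, 0.013, 0, 0, 0, 0], [0, 0, 0.016, 0, 0, 0, 0], [0, 0, 0.0175, 0, 0, 0, 0], [0, 0, 0.0175, 0, 0, 0, 0]],
  ],
)

```text
t: 16.08
tool_pos: [531.0, -105.0, 322.4]
ee_rot: [[0.981, 0.002, -0.192], [0.192, -0.001, 0.981], [0.002, -1.0, -0.001]]
ft_force: [-3.4, 0.5, 8.7]
grip_width: 0.0
```

Emit:
send_rows(
  targets=[
    [[0, 0, 0.002, 0, 0, 0, 0], [0, 0, 0.004, 0, 0, 0, 0], [0, 0, 0.005, 0, 0, 0, 0]],
  ],
)

```text
t: 16.45
tool_pos: [531.2, -104.9, 321.2]
ee_rot: [[0.981, 0.002, -0.192], [0.192, -0.001, 0.981], [0.002, -1.0, -0.001]]
ft_force: [-13.7, 4.7, 29.8]
grip_width: 0.001
```

Emit:
send_rows(
  targets=[
    [[0, 0, -0.01, 0, 0, 0, 0], [0, 0, -0.03, 0, 0, 0, 0], [0, 0, -0.06, 0, 0, 0, 0], [0, 0, -0.09, 0, 0, 0, 0], [0, 0, -0.1, 0, 0, 0, 0], [0, 0, -0.1, 0, 0, 0, 0]],
  ],
)

```text
t: 17.2
tool_pos: [531.1, -104.8, 421.3]
ee_rot: [[0.981, 0.003, -0.192], [0.192, -0.001, 0.981], [0.003, -1.0, -0.002]]
ft_force: [0.2, 0.1, 0.1]
grip_width: 0.002
```

Run:
```python
from meas import *
s=shot('wrist','w11');shot('scene','s11');print(s['t'],s['tool_pos'],s['ft_force'])
for f in('w11',):
    c,n,x=face(f,(284,230),None,(148,160));print('cap',c,n,x)
ax=np.array([.191,-.982]) # pad->pump
for f,p in(('w1',(284,321)),('t0',(379,194)),('s0',(192,137)),('s11',(192,137))):
    img,X=cloud(f);m=((X[...,2]>150)&(X[...,2]<167)).astype(np.uint8)
    n,l,st,c=cv2.connectedComponentsWithStats(m);i=min(range(1,n),key=lambda i:np.hypot(*(c[i]-p))+(1000 if st[i,4]<20 else 0))
    k=m*0;k[l==i]=1
    P=np.array([ray(f,u,v,160)[:2] for v,u in zip(*np.nonzero(k))])
    t=P@ax; # head = far 34mm
    far=t.max(); Q=P[t>far-25]
    lat=(Q@np.array([.982,.191])); print(f,st[i],'far-based',(far-17), 'lat',(lat.min()+lat.max())/2,lat.max()-lat.min(), ((far-17)*ax+(lat.min()+lat.max())/2*np.array([.982,.191])).round(1))
```

```text
17.2 [ 531.05216339 -104.83994998  421.30043672] [0.16069849 0.05436588 0.08570683]
cap [281.71059908 217.17603687] 1085 [ 529.51168527 -103.25110717  155.06412614]
w1 [ 263  272   42   75 1725] far-based 393.55976596610947 lat 499.2678001286952 32.91719058660658 [ 565.5 -291.1]
t0 [362 187  27  14 199] far-based 393.58836509601986 lat 499.93255410173754 32.31928760842101 [ 566.1 -291. ]
s0 [184 132  21  15 163] far-based 391.9866471327045 lat 505.3016673833233 35.99914292723838 [ 571.1 -288.4]
s11 [184 132  22  15 162] far-based 391.9866471327045 lat 504.6286089592737 34.65302607913918 [ 570.4 -288.5]
```

View pics/s11.png

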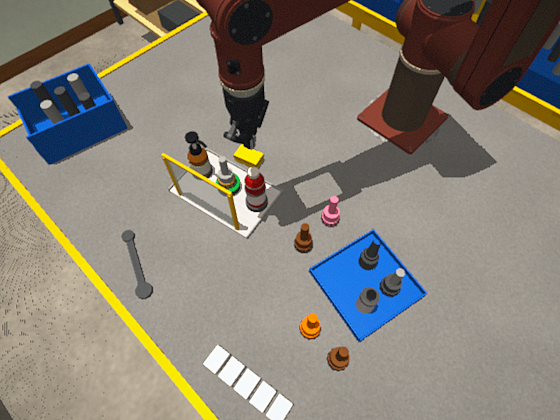

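View pics/w11.png

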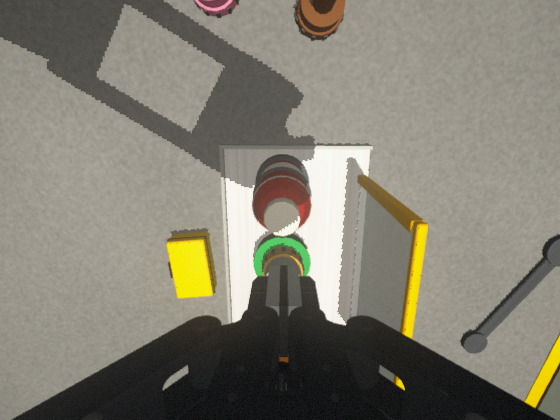

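Emit:
send_rows(
  targets=[
    [[0, 0, 0, -0.045, 0, 0, 0], [0, -0.001, 0, -0.1, 0, 0, 0], [0, -0.001, 0, -0.15, 0, 0, 0], [0, -0.0014, 0, -0.185, 0, 0, 0], [0, -0.0014, 0.02, -0.189, 0, 0, 0], [0, -0.0014, 0.055, -0.189, 0, 0, 0], [0, -0.0014, 0.072, -0.189, 0, 0, 0], [0, -0.0014, 0.072, -0.189, 0, 0, 0]],
  ],
)

```text
t: 18.3
tool_pos: [564.9, -289.2, 344.9]
ee_rot: [[0.981, -0.004, -0.193], [0.193, 0.003, 0.981], [-0.004, -1.0, 0.004]]
ft_force: [0.5, 0.3, 0.8]
grip_width: -0.003
```

Run:
```python
from meas import *
s=shot('wrist','w12');print(s['t'],s['tool_pos'],s['ft_force'],s['ee_rot'])
```

```text
18.3 [ 564.94952859 -289.22651087  344.8574835 ] [0.45752742 0.33092522 0.75672027] [[ 0.98122356 -0.00426237 -0.19282675]
 [ 0.1928394   0.00278524  0.98122638]
 [-0.00364528 -0.99998704  0.00355489]]
```

View pics/w12.png

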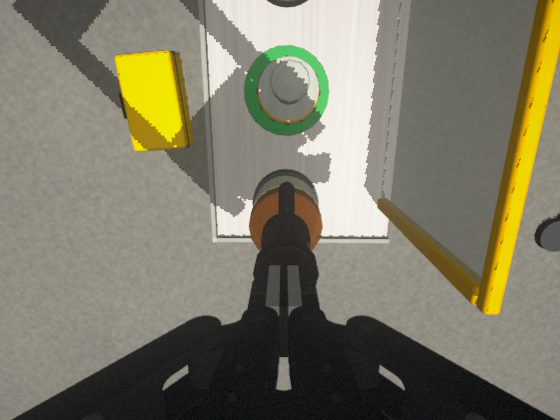

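Emit:
send_rows(
  targets=[
    [[0, 0.0007, 0.005, -0.0012, 0, 0, 0], [0, 0.0007, 0.01, -0.0012, 0, 0, 0], [0, 0.0007, 0.015, -0.0012, 0, 0, 0], [0, 0.0007, 0.02, -0.0012, 0, 0, 0], [0, 0.0007, 0.025, -0.0012, 0, 0, 0], [0, 0.0007, 0.03, -0.0012, 0, 0, 0], [0, 0.0007, 0.031, -0.0012, 0, 0, 0], [0, 0.0007, 0.031, -0.0012, 0, 0, 0]],
  ],
)

```text
t: 19.35
tool_pos: [566.6, -290.8, 317.6]
ee_rot: [[0.981, -0.0, -0.193], [0.193, 0.0, 0.981], [-0.0, -1.0, 0.0]]
ft_force: [-2.6, 1.5, 8.9]
grip_width: -0.002
```

Emit:
send_rows(
  targets=[
    [[0, 0, 0.002, 0, 0, 0, 0], [0, 0, 0.004, 0, 0, 0, 0], [0, 0, 0.006, 0, 0, 0, 0]],
  ],
)

```text
t: 19.73
tool_pos: [566.7, -290.8, 315.3]
ee_rot: [[0.981, 0.0, -0.193], [0.193, -0.0, 0.981], [0.0, -1.0, -0.0]]
ft_force: [-11.6, 7.4, 27.8]
grip_width: 0.001
```

At the stop (27.8 N). Release upwards.

Emit:
send_rows(
  targets=[
    [[0, 0, -0.005, 0, 0, 0, 0], [0, 0, -0.015, 0, 0, 0, 0], [0, 0, -0.03, 0, 0, 0, 0], [0, 0, -0.06, 0, 0, 0, 0], [0, 0, -0.1, 0, 0, 0, 0], [0, 0, -0.12, 0, 0, 0, 0], [0, 0, -0.12, 0, 0, 0, 0]],
  ],
)

```text
t: 20.6
tool_pos: [567.0, -291.0, 437.1]
ee_rot: [[0.981, 0.003, -0.193], [0.193, -0.002, 0.981], [0.003, -1.0, -0.003]]
ft_force: [-0.4, 0.3, -0.6]
grip_width: 0.003
```

Run:
```python
from meas import *
s=shot('wrist','w13');shot('scene','s13');shot('top','t13');print(s['t'],s['tool_pos'],s['ft_force'],np.abs(s['joint_vel']).max())
for k,h,q in(('chuck',135,(221,159)),('cap',154,(253,172)),('pump',160,(192,137)),('sleeve',86,(370,294)),('arbor',129,(375,244)),('dark',109,(400,272))):
    c,n,x=face('s13',q,None,(h-5,h+5));print(k,c.round(1),n,x.round(1))
c,n,x=face('s0',(192,137),None,(155,165));print(c,x)
for f in('s0','s13'):
    img,X=cloud(f);hsv=cv2.cvtColor(img,cv2.COLOR_BGR2HSV);m=cv2.inRange(hsv,(22,150,100),(32,255,255))>0
    m[:140]=0;m[175:]=0;m[:,:225]=0;m[:,275:]=0;print(np.nanmean(X[m],0))
img=cv2.imread('pics/s13.png')[120:350,150:450];cv2.imwrite('pics/s13c.png',cv2.resize(img,None,fx=2.5,fy=2.5,interpolation=cv2.INTER_CUBIC))
```

```text
20.6 [ 567.00383865 -290.96442675  437.06176606] [-0.35433214  0.27257482 -0.6037897 ] 3.008465332183816
chuck [221.5 159.5] 48 [ 552.3 -198.4  133.8]
cap [252.7 172.2] 94 [ 533.6 -103.8  153. ]
pump [191.9 137.3] 127 [ 567.3 -288.6  158.9]
sleeve [370.6 294.4] 80 [550.5 276.4  85.9]
arbor [375.1 244. ] 7 [468.5 215.7 125. ]
dark [399.6 272.9] 66 [477.7 293.3 107.8]
[191.62878788 137.35606061] [ 567.65153853 -288.40207753  158.74712814]
[ 446.26144685 -225.93693262   25.82097222]
[ 446.45299771 -224.77533157   25.38994876]
```

View pics/s13c.png

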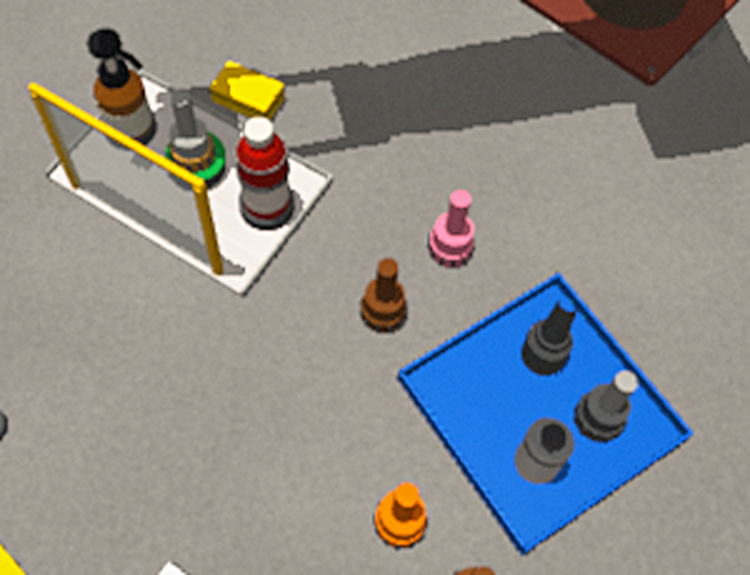

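All good; hand in.

```bash
python3 -c "
from cell import ticket,telemetry
print(ticket.close_job());print(telemetry.sense()['ft_force'])"
```

```text
the job is handed in; nothing more can be done
None
the job is handed in; nothing more can be done
```

I did the whole job in order and handed it in at about 20.6 s of the 67 s allowed; the hand-in reports no verdict.

1. **Dark-nutted chuck:** I moved it from the pad to the free tray corner. Its top measured about (474, 294) mm, roughly 40 mm from the tray centre along each tray axis.
2. **Brass-nutted chuck:** I stood it on the pad and let go. The wrist camera put it about 1.5 mm from the pad's centre.
3. **Nozzle cap:** I pressed it to its stop, at 30 N on the wrist, and released it.
4. **Pump head:** I pressed it to its stop, at 28 N on the wrist, and released it.

**Last checks:**
- Both chucks are upright, and the brass one is still on the pad.
- Cap top and pump top are back at their up heights.
- Arbor, sleeve and case are in place to within about 1 mm. The arbor's reading rests on only a few pixels.
- The arm hangs clear with no contact force.

**Disagreement:** the scene camera read x about 3–4 mm higher than the top and wrist cameras. I went mainly by the wrist camera. No check failed.

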